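# Lock the savings box with its pin

### The job

Shut the lid of the grey savings box on the desk, then lock it: push the pin with the long shaft sideways through both ears of the box and the lid's tab between them, fully home, so that its flat handle meets the ear, and let go. The pin with the short stubby shaft is not for this box; leave it and the other things on the desk where they are.

Things in the scene. Friction and masses are not known exactly. Their poses are not given: they have to be found in the camera images.
- box: Grey steel open box fixed to the desk, 130 x 180 x 70 mm. Origin: centre of its underside; x from the front (clasp) side to the hinge side, y along the hinge, z up. Centred on its front stand two upright steel ears square to y, at y = -14 to -8 and 8 to 14 mm, x = -97 to -65, rising to z = 112, each with a 15 mm hole along y at x = -81, z = 96 mm.
- hole (a point): Fixed point on the axis of the two ear holes, midway between the ears (box frame -81, 0, 96 mm); axes of the box. The pin must lie along the box's y axis through here and may enter from either side. The ears' outer faces are 14 mm either side of this point.
- lid (a joint): Lid angle, rad: 0 = shut, grows as it opens (at most 1.5). Hinge line along the box's y axis at box x = 65, z = 70 mm. The hinge is stiff: the lid stays where it is left; a few newtons near its front edge close it.
- lid_press (a point): Point on top of the lid, 115 mm from the hinge line, 55 mm to the +y side of its middle: a good place to push it shut. Axes of the lid, z out of its top. The lid is a plate 130 x 180 x 5 mm; at the middle of its front edge stands a steel tab 8 mm thick, 42 mm high, that drops between the ears; when shut its 15 mm hole lines up with theirs.
- pin: The long locking pin, steel, about 120 g, lying flat on the desk: flat handle 34 mm long (x = -34 to 0), 28 wide (y), 12 thick (z); round shaft 12 mm in diameter, 52 mm long (x = 0 to 52), tapered to 6 mm over the last 8. Origin: on the underside where the shaft leaves the handle; x along the shaft to its tip, z up; the shaft's axis is at z = 6 mm.
- pin_mid (a point): Point on the pin's axis 14 mm from the shoulder towards the tip (pin frame 14, 0, 6 mm); it comes to hole when the pin is fully home. Axes of the pin.
- short_pin: A similar pin with the same handle, but a stubby shaft only 22 mm long: too short for this box. Same frame as pin. Stays on the desk.
- eraser: White eraser 45 x 22 x 13 mm lying on the desk; origin at the centre of its underside. Leave alone.
- glue: Upright glue bottle with a blue cap, diameter 38, height 125 mm; origin at the centre of its underside. Leave alone.
- case: Black pencil case 75 x 200 x 55 mm; origin at the centre of its underside. Leave alone.
- stapler: Grey stapler 135 x 34 x 46 mm; origin at the centre of its underside. Leave alone.
- mug: White mug, diameter 80, height 95 mm; origin at the centre of its underside. Leave alone.
There are look-alikes about, which are no part of the job. What is shaped like the pin but green is not meant.

How it is judged:
On the way:
1. the lid is shut (within 0.04 rad) (value of joint lid below 0.04 rad), for 0.2 s.
At the end, for the whole second after the job is handed in: The lid is shut (joint under 0.04 rad); the long pin runs through both ears and the tab, the point pin_mid within 7 mm of hole and its axis within 0.2 rad of the box's y axis, at rest (under 0.02 m/s) and released (value of joint lid below 0.04 rad and distance between pin_mid and hole below 0.007 m and angle between the x axis of pin and the y axis of box, either way round below 0.2 rad and linear speed of pin below 0.02 m/s and contact force between pin and the fingers below 0.1 N); the robot touches nothing.
It fails at once if the short pin is moved more than 40 mm (distance of short_pin from where it was at the start of the episode above 0.04 m).
It fails at once if the eraser, glue bottle, pencil case, stapler or mug is moved more than 40 mm (distance of any of eraser, glue, case, stapler, mug from where it was at the start of the episode above 0.04 m).
It also fails if it takes over 54 s, if anything falls off the work surface, if the arm or the gripper's body presses on something with over 40 N, if the wrist force passes 120 N, or if a joint passes its speed limit or range.

### The arm

A 7-joint arm with a two-finger parallel gripper is mounted at the origin on the work surface. World frame = base frame: x ahead of the robot, y to its left, z up, the work surface at z = 0. Lengths are in m, angles in rad, forces in N, time in s.
With the tool pointing down it reaches from about 0.4 to 0.85 m from the base axis. Payload 10.4 kg.
Tool frame: the origin (TCP) lies between the finger pads; the fingertips stand manip.tip_extent ahead of it and the grasp point (between the pads) lies 6 mm ahead of it (manip.tip_extent is the distance from the TCP to the fingertips, in m); z points along the fingers, y is the line along which they close (so a half turn about z gives the same grasp; the last joint's range is limited). The gripper opens to 85 mm and grips with 20 to 120 N. Pads are 22 mm wide; open, the fingers measure 114 mm over their backs; the gripper's body (76 mm by 85 mm) begins 54 mm behind the grasp point. The pads swing forward as they close: fully open they stand 13 mm farther back than shut.
Start: joints at [1.253, 0.332, -0.065, 1.46, 0.022, 1.35, -0.088], TCP at [0.182, -0.598, 0.256] pointing down, gripper open.
Joint ranges: [-2.6, 2.6], [-0.5, 2.12], [-1.47, 1.34], [0.16, 2.42], [-1.27, 4.41], [0.06, 2.06], [-2.6, 2.6]. Speed limits (rad/s): [2.22, 2.22, 2.79, 2.79, 3.14, 3.14, 3.14].

### API

Orientations are given as a unit quaternion [x, y, z, w].
In Python, from workcell import get_obs, optics, workorder, manip gives the robot as it stands.
- The arm moves only by the tool jog_arm, never from a script. Its argument "increments" is a list of rows, each a list of 7 numbers: the shift along the tool's x, y, z in m, then the turn, a rotation vector about the tool's x, y, z in rad, then the opening, from -1 (shut) to 1 (fully open). A call has 1 to 5 rows; each row is the pose to reach, as a shift and turn from the pose commanded when the call began, along the tool's axes at that moment; what a row does not reach only later rows make up. A row lasts 1/12 s, in which the tool goes at most 41.7 mm and 7.16 degrees, less where a joint would pass 70% of its speed; a pose out of reach is approached as far as the arm can. A call with a gripper value outside its range is refused whole. The fingers move at their own pace and stop on an object; "grip_force" is the grip in N (left out, the last holds). Time passes only in rows, so rows that repeat a pose let the fingers close. It gives the time, the measured TCP pose, the force, the opening and the grip force at its end, in the units of the state.
- get_obs(): the state, without advancing time (a new reading comes with each control period).
- optics.camera(name): name is "scene" or "top" or "wrist"; returns a dict with "color" (480x640x3 uint8, red, green, blue), "depth" (480x640 float32, m along the optical axis (not along the pixel's ray), 0 where there is no reading), "K" (3x3 intrinsics, pixels), "k1" (the pictures are not rectified: a ray, as slopes to the right and down, at radius r is drawn at 1 + k1 r^2 times it, then the intrinsics apply), "R" (3x3) and "t" (3): a world point X has camera coordinates R X + t. Camera axes: x right, y down, z forward; pixel columns grow to the right and rows downward; lengths in m; the calibration is good to about 2 mm. A picture is of the moment at which its call begins.
- workorder.hand_in(): hands the job in; it is judged then, once.
The state is a dict: "clock": time; "joint_pos": joint angles; "joint_velocities": joint speeds; "tau": joint torques, N m; "position": TCP position; "ee_rot": TCP orientation; "ft_force": force on the tool from outside, world axes, zero at the start; "torque": the same for the moment, N m; "grip_width": opening from 0.0 (shut) to 1.0 (fully open); "grasp_force": force on a finger pad.
Only numpy, scipy, OpenCV 4.12 (cv2) and the standard library are available. Lean on these libraries where they do the work, as an engineer would, in place of code of your own. Each camera call takes 0.05 s, during which the arm holds its last target. There are 200 camera calls.

## Working session

There is one attempt and no reset: what is moved stays moved. The work goes in short steps, Python scripts to look and compute and a tool call to move; the robot and the scene stay as the last step left them, time stands still between calls to the robot, and variables do not carry over. Pictures are saved under pics/ and viewed, at most 10 in all, crops included, and the job is handed in when it is done.

Besides the shell and the picture viewer there is one more tool, called after "Request:" as name(argument=value, ...) on one line, values as JSON. jog_arm: Moves the arm, as the interface text tells. Its arguments: {"type":"object","properties":{"increments":{"type":"array"},"grip_force":{"type":"number"}},"required":["increments"]}

```bash
ls; mkdir -p pics; cat > h.py <<'E'
import numpy as np, cv2
from workcell import get_obs, optics, workorder, manip
from scipy.spatial.transform import Rotation as Ro
def shot(n):
    c=optics.camera(n); np.savez(f'{n}.npz',**c); return c
def load(n): return dict(np.load(f'{n}.npz'))
def ray(c,u,v):
    K=c['K']; d=np.array([(u-K[0,2])/K[0,0],(v-K[1,2])/K[1,1]]); s=d.copy()
    for _ in range(20): s=d/(1+float(c['k1'])*(s@s))
    return np.array([s[0],s[1],1.])
def world(c,u,v,z=None):
    r=ray(c,u,v); R,t=c['R'],c['t']
    if z is None:
        d=c['depth'][int(round(v)),int(round(u))]; return R.T@(r*d-t)
    o=-R.T@t; w=R.T@r; return o+w*(z-o[2])/w[2]
def proj(c,X):
    p=c['R']@np.asarray(X)+c['t']; s=p[:2]/p[2]; s=s*(1+float(c['k1'])*(s@s)); return c['K'][:2,:2]@s+c['K'][:2,2]
E
python3 - <<'E'
from h import *
for n in('scene','top'):
    c=shot(n); cv2.imwrite(f'pics/{n}1.png',c['color'][...,::-1]); print(n,-c['R'].T@c['t'],c['K'][0,0],c['k1'])
print(get_obs(),manip.tip_extent)
E
```

```text
pics
scene [1.00231534 0.60268928 0.7174101 ] 434.01903331331727 -0.052112397761607324
top [ 0.35416935 -0.04657787  1.127935  ] 515.7751406812147 -0.08044828613276934
{'clock': 0.1, 'joint_pos': array([ 1.25340691,  0.33283971, -0.06469254,  1.46080797,  0.0216195 ,
        1.34995148, -0.08851343]), 'joint_velocities': array([-0.00117522, -0.00302968, -0.00031071, -0.00243315,  0.00174888,
        0.00069865, -0.00281262]), 'tau': array([ 1.75266643e-03, -6.26747274e+01,  4.94772813e-02, -3.92426598e+01,
        1.64087140e-02,  6.94291550e-03, -3.07413598e-05]), 'position': array([ 0.18148777, -0.59775687,  0.25559967]), 'ee_rot': array([ 9.89156694e-01,  1.46862538e-01, -1.35791226e-04, -6.41017149e-04]), 'ft_force': array([-0.35589902, -0.21340053, -0.24401233]), 'torque': array([-0.03758513, -0.01624473, -0.00472841]), 'grasp_force': 0.0, 'grip_width': 1.0011301460688282} 0.025
```

View pics/top1.png

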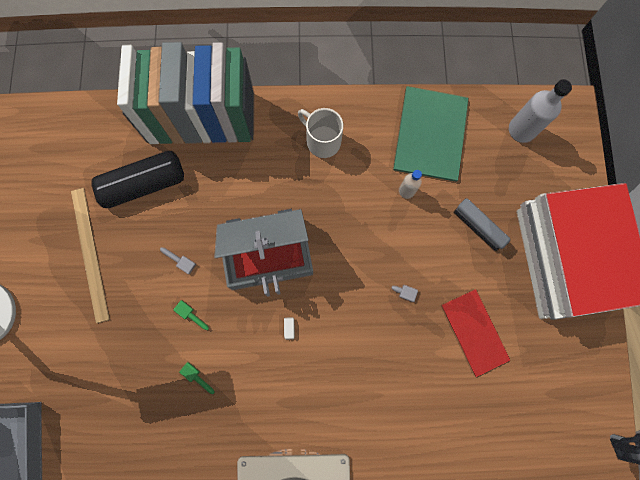

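View pics/scene1.png

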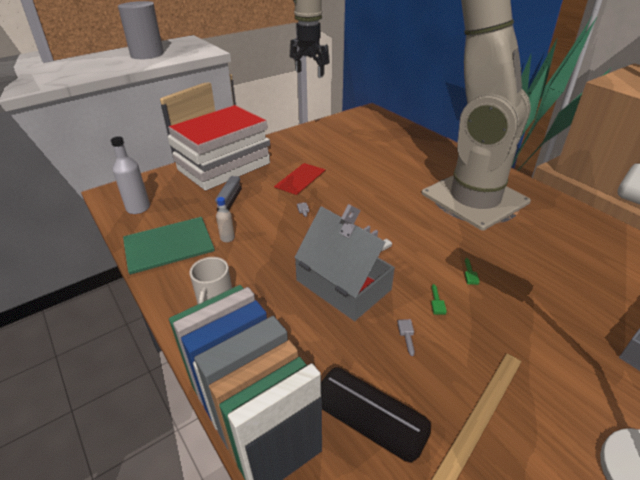

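Top view: the lid is open with its tab at (262,243) and the ears at (265,284) and (276,284). Pin look-alikes are the grey long pin (178,260), the grey stubby pin (406,294), and two green ones at (190,315) and (197,378). I choose (178,260), and check it in an enlarged crop.

```bash
python3 - <<'E'
from h import *
c=load('top'); im=c['color'][...,::-1]
a=cv2.resize(im[235:285,150:210],None,fx=6.5,fy=6.5,interpolation=cv2.INTER_CUBIC)
b=cv2.resize(im[200:300,205:325],None,fx=4.5,fy=4.5,interpolation=cv2.INTER_CUBIC)[:,:]
b=cv2.resize(b,(400,333))
a=cv2.resize(a,(400,333))
cv2.imwrite('pics/crop1.png',np.hstack([a,b]))
for p in [(161,249),(186,266),(178,260)]: print(p,world(c,*p),world(c,*p,z=.006))
for p in [(265,284),(276,284),(262,243),(305,212),(217,222),(312,273),(229,286)]: print(p,world(c,*p))
E
```

```text
(161, 249) [0.55606263 0.28463264 0.01103243] [0.5569723  0.28612497 0.006     ]
(186, 266) [0.51709291 0.22775613 0.0125078 ] [0.51804346 0.22935669 0.006     ]
(178, 260) [0.53064424 0.24571791 0.01259586] [0.53168787 0.24744648 0.006     ]
(265, 284) [0.46364399 0.04571858 0.11478299]
(276, 284) [0.46362756 0.02431712 0.11126976]
(262, 243) [0.53335221 0.04517336 0.18092642]
(305, 212) [ 0.63626344 -0.03395883  0.00224304]
(217, 222) [0.61659885 0.1631373  0.00307127]
(312, 273) [ 0.49359276 -0.04721031  0.03765596]
(229, 286) [0.46580885 0.12403887 0.06862176]
```

View pics/crop1.png

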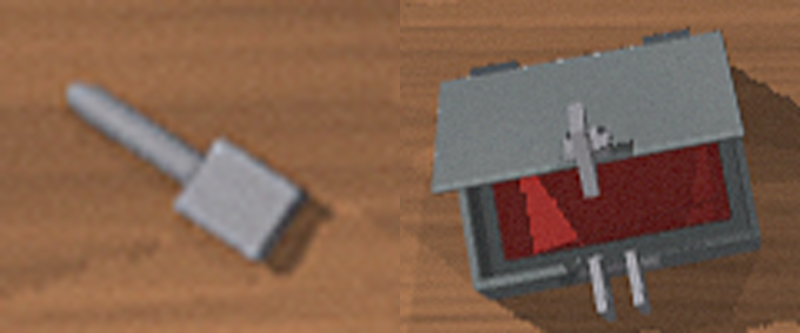

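The crop confirms a long shaft, tip at (160.8,248.8), shoulder at about (180,261). The ear tops run from (263.5,277) to (266,293) and from (274,275.6) to (278,291.5). Next I fit the poses from the depth cloud.

```bash
cat >> h.py <<'E'
def cloud(c):
    K=c['K']; v,u=np.mgrid[:480,:640]
    d=cv2.undistortPoints(np.stack([u,v],-1).reshape(-1,1,2).astype(float),K,np.array([float(c['k1']),0,0,0])).reshape(480,640,2)
    P=np.dstack([d,np.ones((480,640))])*c['depth'][...,None]
    return (P-c['t'])@c['R']
E
python3 - <<'E'
from h import *
for n in('top','scene'):
    c=load(n); P=cloud(c); Q=P.reshape(-1,3); col=c['color'].reshape(-1,3).astype(int)
    ok=c['depth'].ravel()>0
    desk=Q[ok&(abs(Q[:,2])<.008)&(abs(Q[:,0]-.45)<.1)&(abs(Q[:,1]-.15)<.15)]; print(n,'desk z',np.median(desk[:,2]))
    # lid plane
    m=ok&(Q[:,0]>.48)&(Q[:,0]<.64)&(Q[:,1]>-.05)&(Q[:,1]<.15)&(Q[:,2]>.09)
    A=Q[m]; best=None; r=np.random.default_rng(0)
    for _ in range(300):
        s=A[r.choice(len(A),3,False)]; nn=np.cross(s[1]-s[0],s[2]-s[0]); nn/=np.linalg.norm(nn)+1e-12
        k=abs((A-s[0])@nn)<.003
        if best is None or k.sum()>best.sum(): best=k
    B=A[best]; nn=np.linalg.svd(B-B.mean(0))[2][2]; nn*=np.sign(nn[2])
    print('lid n',nn,'yaw',np.arctan2(-nn[1],-nn[0]),'ang',np.arctan2(np.hypot(nn[0],nn[1]),nn[2]),len(A),best.sum(),B.mean(0),B.min(0),B.max(0))
    e=ok&(Q[:,0]>.43)&(Q[:,0]<.5)&(Q[:,1]>-.02)&(Q[:,1]<.08)&(Q[:,2]>.10)&(Q[:,2]<.12)
    print('ears',e.sum()); print(np.round(Q[e][np.argsort(-Q[e][:,1])][::max(1,e.sum()//24)]*1000).astype(int).tolist())
    rim=ok&(Q[:,0]>.42)&(Q[:,0]<.6)&(Q[:,1]>-.07)&(Q[:,1]<.15)&(Q[:,2]>.062)&(Q[:,2]<.075)
    print('rim',rim.sum(), cv2.minAreaRect((Q[rim][:,:2]*1000).astype(np.float32)))
    np.savetxt(f'/tmp/rim_{n}.txt',Q[rim]); np.savetxt(f'/tmp/ear_{n}.txt',Q[e]);np.savetxt(f'/tmp/lid_{n}.txt',B)
    # pin
    g=ok&(Q[:,0]>.48)&(Q[:,0]<.58)&(Q[:,1]>.2)&(Q[:,1]<.31)&(col.max(1)-col.min(1)<40)&(col.min(1)>110)
    print('pin',g.sum(),cv2.minAreaRect((Q[g][:,:2]*1000).astype(np.float32)))
E
```

```text
top desk z 0.001130475359565156
lid n [0.73650818 0.12658847 0.66447803] yaw -2.9713792390242846 ang 0.8440011873620896 2662 2471 [0.55828602 0.05376481 0.13466307] [ 0.50256378 -0.04069703  0.09004107] [0.61184429 0.14842808 0.19829173]
ears 113
[[472, 52, 110], [476, 52, 113], [462, 50, 113], [454, 50, 114], [468, 50, 115], [452, 48, 112], [472, 48, 113], [474, 48, 114], [448, 48, 117], [471, 47, 104], [460, 46, 112], [466, 46, 113], [464, 46, 115], [448, 44, 112], [449, 43, 103], [473, 30, 113], [460, 28, 111], [470, 28, 112], [479, 28, 113], [466, 26, 111], [460, 26, 112], [477, 26, 113], [469, 26, 116], [475, 25, 101], [450, 24, 112], [464, 24, 111], [467, 24, 116], [454, 22, 112], [450, 21, 109]]
rim 442 ((513.724609375, 57.69091033935547), (213.29502868652344, 131.0974884033203), 75.90618896484375)
pin 279 ((535.5164184570312, 252.4588623046875), (87.32362365722656, 27.1446475982666), 55.95691680908203)
scene desk z 0.000282591181277619
lid n [0.7429685  0.12762694 0.65704579] yaw -2.971473249455803 ang 0.8539031152524436 3970 3609 [0.55958532 0.06228017 0.13072238] [ 0.50289765 -0.03697548  0.09000041] [0.60913081 0.14975334 0.19499982]
ears 55
[[459, 54, 114], [458, 53, 107], [448, 53, 105], [448, 52, 107], [450, 52, 103], [453, 51, 110], [462, 51, 111], [447, 51, 112], [449, 50, 107], [445, 49, 107], [448, 49, 111], [451, 48, 112], [462, 48, 111], [459, 47, 113], [461, 33, 110], [466, 32, 112], [463, 31, 113], [456, 30, 109], [452, 30, 101], [459, 30, 113], [452, 29, 110], [451, 29, 106], [460, 28, 112], [450, 28, 102], [465, 27, 111], [468, 27, 112], [453, 26, 114], [457, 24, 111]]
rim 277 ((533.2857666015625, 120.3209228515625), (134.56240844726562, 49.348052978515625), 10.924125671386719)
pin 236 ((534.925048828125, 256.1286926269531), (83.35704040527344, 26.02180290222168), 59.79436492919922)
```

Request:
jog_arm(increments=[[0.0265, -0.0287, -0.005, 0, 0, -0.072, -1], [0.053, -0.0575, -0.01, 0, 0, -0.144, -1], [0.0796, -0.0862, -0.015, 0, 0, -0.216, -1], [0.106, -0.115, -0.02, 0, 0, -0.288, -1], [0.1326, -0.1437, -0.024, 0, 0, -0.36, -1]])

```text
clock: 0.52
position: [0.2671, -0.4202, 0.2803]
ee_rot: [0.946, 0.323, -0.0, -0.0]
ft_force: [1.3, -0.6, 0.8]
grip_width: 0.301
grasp_force: 0.0
```

```bash
cat >> h.py <<'E'
def delta(target, yaw=None, tilt=None):
    """tool-frame shift & rotvec from the measured pose to world TCP target, tool pointing down with tool x at yaw"""
    o=get_obs(); R=Ro.from_quat(o['ee_rot'])
    s=R.inv().apply(np.array(target)-o['position'])
    x=R.as_matrix()[:,0]; cy=np.arctan2(x[1],x[0])
    y=cy if yaw is None else yaw
    T=Ro.from_euler('z',y)*Ro.from_euler('x',np.pi)
    print('pos',o['position'].round(4),'yaw',round(cy,3),'shift',s.round(4),'rot',(R.inv()*T).as_rotvec().round(3),'t',o['clock'])
E
python3 - <<'E'
from h import *
delta([.522,.106,.28],1.74)
# refine box pose: ear tops + lid
from scipy.optimize import least_squares
yaw=.170; Rb=np.array([[np.cos(yaw),-np.sin(yaw)],[np.sin(yaw),np.cos(yaw)]])
for n in('top','scene'):
    E=np.loadtxt(f'/tmp/ear_{n}.txt'); q=E[:,:2]@Rb*1000; 
    yy=q[:,1]; m=np.median(yy); 
    mid=(yy.min()+yy.max())/2; a=yy[yy<mid]; b=yy[yy>mid]
    print(n,'ear y',np.median(a),np.median(b),'x pct',np.percentile(q[:,0],[2,10,90,98]))
    L=np.loadtxt(f'/tmp/lid_{n}.txt'); ql=L[:,:2]@Rb*1000
    print('lid y pct',np.percentile(ql[:,1],[.5,2,98,99.5]),'x',np.percentile(ql[:,0],[.5,2,98,99.5]),'z max',np.percentile(L[:,2],99))
E
```

```text
pos [ 0.2671 -0.4202  0.2803] yaw 0.658 shift [ 5.235e-01 -2.603e-01  2.000e-04] rot [-0.     0.    -1.082] t 0.5167
top ear y -52.85065887299132 -31.024494373291198 x pct [446.94666583 449.11298994 474.71416901 477.18370902]
lid y pct [-130.74276492 -128.07276181   44.8413677    47.74583385] x [523.37508125 524.54283653 597.04434802 598.16019895] z max 0.17296662916807098
scene ear y -48.08336755806611 -26.616133642009494 x pct [447.52846101 449.3404016  463.27491978 464.9138208 ]
lid y pct [-127.34057752 -123.93386835   48.31167777   50.24826405] x [525.0069754  527.79351708 596.44476565 598.4339304 ] z max 0.17070328371351337
```

Request:
jog_arm(increments=[[0.035, -0.0175, 0, 0, 0, -0.072, -1], [0.07, -0.035, 0, 0, 0, -0.144, -1], [0.105, -0.0525, 0, 0, 0, -0.216, -1], [0.14, -0.07, 0, 0, 0, -0.288, -1], [0.175, -0.087, 0, 0, 0, -0.36, -1]])

```text
clock: 0.93
position: [0.3528, -0.2445, 0.2802]
ee_rot: [0.873, 0.487, -0.0, 0.0]
ft_force: [1.3, -0.1, -0.0]
grip_width: -0.005
grasp_force: 0.0
```

Request:
jog_arm(increments=[[0.039, -0.004, 0, 0, 0, -0.072, -1], [0.078, -0.008, 0, 0, 0, -0.144, -1], [0.117, -0.012, 0, 0, 0, -0.216, -1], [0.156, -0.016, 0, 0, 0, -0.288, -1], [0.194, -0.02, 0, 0, 0, -0.36, -1]])

```text
clock: 1.35
position: [0.4382, -0.069, 0.2803]
ee_rot: [0.772, 0.636, -0.0, 0.0]
ft_force: [1.0, -0.3, 0.1]
grip_width: 0.002
grasp_force: 0.0
```

Request:
jog_arm(increments=[[0.038, 0.01, 0, 0, 0, -0.072, -1], [0.076, 0.02, 0, 0, 0, -0.144, -1], [0.114, 0.03, 0, 0, 0, -0.216, -1], [0.152, 0.04, 0, 0, 0, -0.288, -1], [0.19, 0.05, 0, 0, 0, -0.36, -1]])

```text
clock: 1.77
position: [0.5245, 0.1071, 0.2803]
ee_rot: [0.646, 0.764, 0.0, 0.0]
ft_force: [0.4, 0.4, 0.8]
grip_width: -0.002
grasp_force: 0.0
```

```bash
python3 - <<'E'
from h import *
O=np.array([.542,.0525,0]); Rb=Ro.from_euler('z',.17)
print(get_obs()['grip_width'])
for a in (.85,.7,.5,.3,.15,0,-.03):
    P=O+Rb.apply([.065-.115*np.cos(a)+.005*np.sin(a),.058,.07+.115*np.sin(a)+.005*np.cos(a)])
    print(a,P.round(4)); delta(P+[0,0,.025],1.74)
E
```

```text
-0.001940949587028594
0.85 [0.5251 0.1085 0.1597]
pos [0.5245 0.1071 0.2803] yaw 1.738 shift [0.0013 0.0009 0.0956] rot [ 0.     0.    -0.002] t 1.7667
0.7 [0.5127 0.1063 0.1479]
pos [0.5245 0.1071 0.2803] yaw 1.738 shift [ 0.0012 -0.0117  0.1073] rot [ 0.     0.    -0.002] t 1.7667
0.5 [0.4991 0.104  0.1295]
pos [0.5245 0.1071 0.2803] yaw 1.738 shift [ 0.0012 -0.0255  0.1257] rot [ 0.     0.    -0.002] t 1.7667
0.3 [0.4894 0.1023 0.1088]
pos [0.5245 0.1071 0.2803] yaw 1.738 shift [ 0.0012 -0.0354  0.1465] rot [ 0.     0.    -0.002] t 1.7667
0.15 [0.4849 0.1015 0.0921]
pos [0.5245 0.1071 0.2803] yaw 1.738 shift [ 0.0012 -0.04    0.1631] rot [ 0.     0.    -0.002] t 1.7667
0 [0.4829 0.1012 0.075 ]
pos [0.5245 0.1071 0.2803] yaw 1.738 shift [ 0.0012 -0.042   0.1802] rot [ 0.     0.    -0.002] t 1.7667
-0.03 [0.4828 0.1012 0.0715]
pos [0.5245 0.1071 0.2803] yaw 1.738 shift [ 0.0012 -0.0421  0.1837] rot [ 0.     0.    -0.002] t 1.7667
```

Request:
jog_arm(increments=[[0, 0.006, 0.035, 0, 0, 0, -1], [0, 0.006, 0.06, 0, 0, 0, -1], [0, 0.006, 0.08, 0, 0, 0, -1], [0, 0.004, 0.09, 0, 0, 0, -1], [0, 0.001, 0.1, 0, 0, 0, -1]])

```text
clock: 2.18
position: [0.5248, 0.1057, 0.1796]
ee_rot: [0.647, 0.763, -0.0, -0.0]
ft_force: [-0.5, 0.7, 2.6]
grip_width: -0.003
grasp_force: 1.0
```

Request:
jog_arm(increments=[[0, -0.006, 0.006, 0, 0, 0, -1], [0, -0.012, 0.013, 0, 0, 0, -1], [0, -0.018, 0.02, 0, 0, 0, -1], [0, -0.023, 0.028, 0, 0, 0, -1], [0, -0.026, 0.034, 0, 0, 0, -1]])

```text
clock: 2.6
position: [0.4987, 0.1011, 0.1459]
ee_rot: [0.647, 0.763, -0.0, 0.0]
ft_force: [1.9, 0.3, 0.3]
grip_width: 0.002
grasp_force: 0.8
```

Request:
jog_arm(increments=[[0, -0.003, 0.01, 0, 0, 0, -1], [0, -0.006, 0.019, 0, 0, 0, -1], [0, -0.008, 0.028, 0, 0, 0, -1], [0, -0.009, 0.036, 0, 0, 0, -1], [0, -0.01, 0.042, 0, 0, 0, -1]])

```text
clock: 3.02
position: [0.4891, 0.0996, 0.1031]
ee_rot: [0.647, 0.763, -0.0, -0.0]
ft_force: [-0.1, -1.1, 2.0]
grip_width: -0.0
grasp_force: 0.7
```

Request:
jog_arm(increments=[[0, 0, 0.002, 0, 0, 0, -1], [0, 0, 0.004, 0, 0, 0, -1], [0, 0, 0.005, 0, 0, 0, -1], [0, 0, 0.006, 0, 0, 0, -1], [0, 0, 0.006, 0, 0, 0, -1]])

```text
clock: 3.43
position: [0.4893, 0.0999, 0.0998]
ee_rot: [0.647, 0.763, -0.001, 0.0]
ft_force: [-11.5, -3.6, 25.0]
grip_width: 0.0
grasp_force: 12.0
```

Request:
jog_arm(increments=[[0, 0, -0.02, 0, 0, 0, -1], [0, 0, -0.055, 0, 0, 0, -1], [0, 0, -0.09, 0, 0, 0, 1], [-0.02, -0.005, -0.125, 0, 0, 0, 1], [-0.035, -0.01, -0.16, 0, 0, 0, 1]])

```text
clock: 3.85
position: [0.4851, 0.0638, 0.2601]
ee_rot: [0.646, 0.763, 0.0, 0.0]
ft_force: [1.1, -1.3, 0.7]
grip_width: 0.422
grasp_force: 0.0
```

```bash
python3 - <<'E'
from h import *
c=shot('wrist'); print(-c['R'].T@c['t'],c['R'][2],c['K'][0,0])
print('hole top proj',proj(c,[.4623,.0387,.112]))
w=c['color'][...,::-1]; c=shot('top'); t=c['color'][...,::-1]
cv2.imwrite('pics/w2.png',w)
E
```

```text
[0.47499238 0.12866316 0.37739816] [ 0.04485531 -0.2563476  -0.96554332] 373.5716195802707
hole top proj [285.80567424 260.34638024]
```

View pics/w2.png

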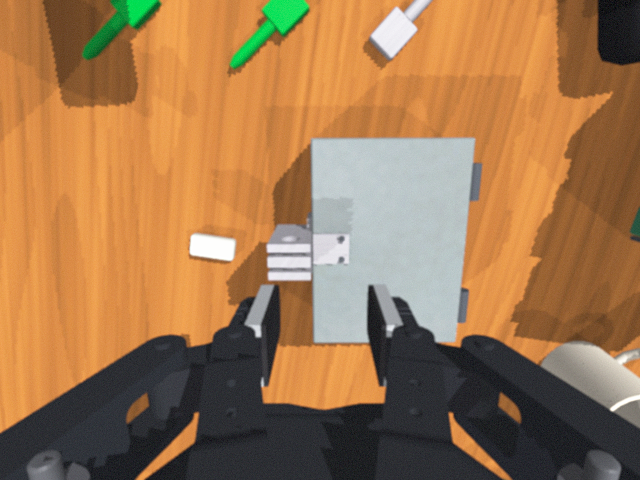

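The wrist view shows the lid shut, the three plates (ear, tab, ear) at columns 267–311 and rows 246/261/277, the +y ear's hole at (289,239), and the pin's handle at (393,35).

```bash
python3 - <<'E'
from h import *
c=load('wrist'); print('hole',world(c,289.5,261.3,z=.112),world(c,268,261.3,z=.112),world(c,311,261.3,z=.112))
a=world(c,312,139,z=.075);b=world(c,313.5,343,z=.075);d=world(c,474,139,z=.075)
print(a,b,d,np.linalg.norm(a-b),np.linalg.norm(a-d),'yaw',np.arctan2(*(b-a)[:2][::-1]),np.arctan2(*(d-a)[:2][::-1]), 'mid',(a+b)/2)
u=Ro.from_euler('z',.17).apply([-.016,0,0]); print('hole from lid',(a+b)/2+u)
t=load('top'); 
g=(t['color'][...,::-1])
print('top: tab', [world(t,*p,z=.112) for p in [(269,285)]])
b=cv2.resize(g[235:320,220:320],None,fx=7,fy=7,interpolation=cv2.INTER_CUBIC); cv2.imwrite('pics/t3.png',b)
E
```

```text
hole [0.4651264  0.03841836 0.112     ] [0.44928826 0.03574386 0.112     ] [0.48095965 0.04109028 0.112     ]
[0.46663467 0.12823729 0.075     ] [ 0.49634353 -0.04761451  0.075     ] [0.59184428 0.14962415 0.075     ] 0.17834368509354337 0.12702300642531075 yaw -1.4034340737426547 0.16917578907949024 mid [0.4814891  0.04031139 0.075     ]
hole from lid [0.46571974 0.03760447 0.075     ]
top: tab [array([0.46182151, 0.03808554, 0.112     ])]
```

View pics/t3.png

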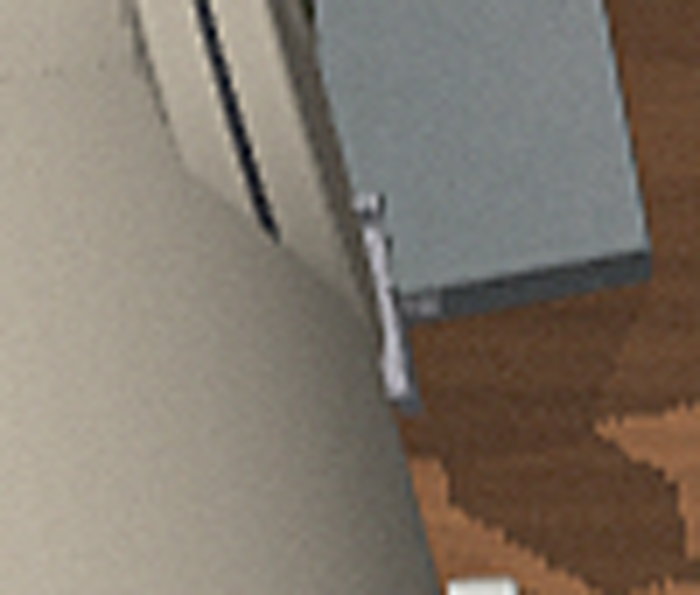

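The arm covers most of the ears in the top view, so I go by the wrist measurement. Next I move over the pin.

Request:
jog_arm(increments=[[0.032, 0.0126, 0.004, 0, 0, 0.12, 1], [0.064, 0.025, 0.01, 0, 0, 0.24, 1], [0.095, 0.038, 0.02, 0, 0, 0.36, 1], [0.127, 0.05, 0.03, 0, 0, 0.48, 1], [0.159, 0.063, 0.04, 0, 0, 0.6, 1]])

```text
clock: 4.37
position: [0.5199, 0.222, 0.2207]
ee_rot: [0.822, 0.57, 0.0, 0.0]
ft_force: [1.2, -0.4, 1.1]
grip_width: 0.997
grasp_force: 0.0
```

Request:
jog_arm(increments=[[0, 0, 0.01, 0, 0, 0.08, 1], [0, 0, 0.02, 0, 0, 0.16, 1], [0, 0, 0.03, 0, 0, 0.16, 1], [0, 0, 0.04, 0, 0, 0.16, 1], [0, 0, 0.04, 0, 0, 0.16, 1]])

```text
clock: 4.78
position: [0.5188, 0.2198, 0.1792]
ee_rot: [0.863, 0.506, -0.001, -0.0]
ft_force: [-0.2, -0.3, 0.2]
grip_width: 1.001
grasp_force: 0.0
```

```bash
python3 - <<'E'
from h import *
c=shot('wrist'); delta([.521,.231,.1],.977)
g=c['color'][...,::-1]; cv2.imwrite('pics/w4.png',g)
E
```

```text
pos [0.5192 0.2199 0.1804] yaw 1.06 shift [ 0.0106 -0.0037  0.0804] rot [-0.001  0.001  0.083] t 4.8333
```

View pics/w4.png

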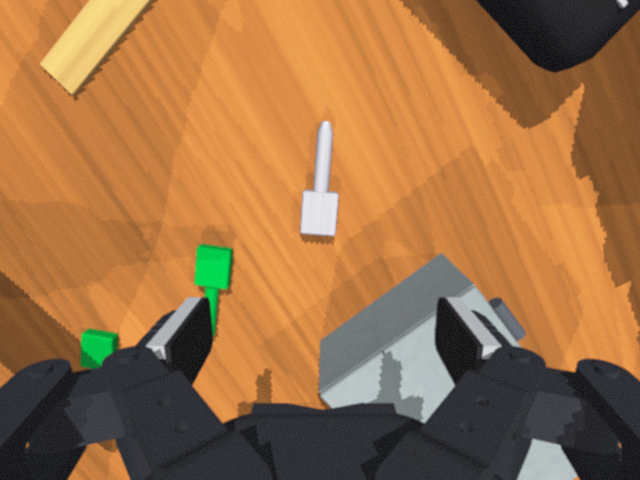

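Wrist view: pin tip at (325.5,122), shoulder (321.5,192), handle corners (304,191), (338,193), (335,237), (302,235); a green look-alike is at (213,267).

```bash
python3 - <<'E'
from h import *
c=load('wrist')
tip=world(c,325.5,122,z=.006); C=np.array([world(c,*p,z=.012) for p in [(304,191),(338,193),(335,237),(302,235)]])
h=C.mean(0); sh=C[:2].mean(0); bk=C[2:].mean(0)
print('tip',tip,'h',h,'len',np.linalg.norm((tip-sh)[:2]),np.linalg.norm(sh-bk),np.linalg.norm(C[0]-C[1]),'yaw',np.arctan2(*(tip-h)[:2][::-1]),np.arctan2(*(sh-bk)[:2][::-1]),np.arctan2(*(C[0]-C[1])[:2][::-1])-np.pi/2)
print('green',[world(c,*p,z=.012) for p in [(213,267),(213,310)]])
yaw=np.arctan2(*(tip-h)[:2][::-1])
delta([h[0],h[1],.03],yaw)
E
```

```text
tip [0.55943464 0.28767646 0.006     ] h [0.52222287 0.22995574 0.012     ] len 0.05134101695655146 0.03467073470819769 0.025943182023830426 yaw 0.9981655277600462 1.0037258689133304 1.0032422905106824
green [array([0.42605514, 0.23424687, 0.012     ]), array([0.40503465, 0.20266809, 0.012     ])]
pos [0.5192 0.2199 0.1804] yaw 1.06 shift [ 0.0104 -0.0021  0.1504] rot [-0.001  0.001  0.062] t 4.8333
```

Request:
jog_arm(increments=[[0.005, -0.001, 0.03, 0, 0, 0.03, 0.3], [0.0104, -0.002, 0.06, 0, 0, 0.06, 0.3], [0.0104, -0.002, 0.09, 0, 0, 0.06, 0.3], [0.0104, -0.002, 0.115, 0, 0, 0.06, 0.3], [0.0104, -0.002, 0.13, 0, 0, 0.06, 0.3]])

```text
clock: 5.25
position: [0.5224, 0.2298, 0.0494]
ee_rot: [0.878, 0.479, -0.001, -0.0]
ft_force: [-0.5, -1.1, 0.4]
grip_width: 0.65
grasp_force: 0.0
```

```bash
python3 - <<'E'
from h import *
delta([.5222,.230,.0245],1.0)
E
```

```text
pos [0.5224 0.2298 0.0494] yaw 0.999 shift [ 0.0001 -0.0002  0.0249] rot [-0.001  0.001 -0.001] t 5.25
```

Request:
jog_arm(increments=[[0, 0, 0.01, 0, 0, 0, 0.2], [0, 0, 0.02, 0, 0, 0, 0.2], [0, 0, 0.025, 0, 0, 0, 0.2], [0, 0, 0.025, 0, 0, 0, 0], [0, 0, 0.025, 0, 0, 0, -0.2]], grip_force=40)

```text
clock: 5.67
position: [0.5235, 0.2309, 0.0273]
ee_rot: [0.878, 0.479, 0.001, 0.0]
ft_force: [0.7, 0.2, 0.4]
grip_width: 0.404
grasp_force: 0.0
```

Request:
jog_arm(increments=[[0, 0, 0, 0, 0, 0, -0.6], [0, 0, 0, 0, 0, 0, -1], [0, 0, 0, 0, 0, 0, -1], [0, 0, 0, 0, 0, 0, -1], [0, 0, 0, 0, 0, 0, -1]])

```text
clock: 6.08
position: [0.5237, 0.2311, 0.0276]
ee_rot: [0.878, 0.479, 0.001, 0.0]
ft_force: [-1.1, -0.0, 6.7]
grip_width: 0.314
grasp_force: 40.2
```

Request:
jog_arm(increments=[[0, 0, -0.02, 0, 0, 0, -1], [0, 0, -0.05, 0, 0, 0, -1], [0, 0, -0.09, 0, 0, 0, -1], [0, 0, -0.13, 0, 0, 0, -1], [0, 0, -0.17, 0, 0, 0, -1]])

```text
clock: 6.5
position: [0.5224, 0.2307, 0.1984]
ee_rot: [0.878, 0.479, -0.0, -0.0]
ft_force: [1.6, 0.3, -0.9]
grip_width: 0.31
grasp_force: 39.8
```

```bash
python3 - <<'E'
from h import *
delta([.5024,.087,.195],1.37)
print(get_obs()['grip_width'],get_obs()['grasp_force'])
E
```

```text
pos [0.5224 0.2307 0.1984] yaw 0.999 shift [-0.1316  0.0609  0.0034] rot [-0.    -0.    -0.371] t 6.5
0.30998829721151805 39.7577029466629
```

Request:
jog_arm(increments=[[-0.026, 0.012, 0, 0, 0, -0.074, -1], [-0.052, 0.024, 0, 0, 0, -0.148, -1], [-0.079, 0.036, 0, 0, 0, -0.222, -1], [-0.105, 0.049, 0, 0, 0, -0.296, -1], [-0.1316, 0.061, 0, 0, 0, -0.37, -1]])

```text
clock: 6.92
position: [0.5026, 0.0856, 0.1967]
ee_rot: [0.774, 0.634, 0.0, 0.0]
ft_force: [0.1, -0.8, -1.2]
grip_width: 0.315
grasp_force: 39.7
```

Request:
jog_arm(increments=[[-0.029, 0.0016, 0, 0, 0, -0.074, -1], [-0.058, 0.0032, 0, 0, 0, -0.148, -1], [-0.087, 0.005, 0, 0, 0, -0.222, -1], [-0.116, 0.0065, 0, 0, 0, -0.296, -1], [-0.145, 0.008, 0, 0, 0, -0.37, -1]])

```text
clock: 7.33
position: [0.4811, -0.058, 0.1967]
ee_rot: [0.644, 0.765, -0.0, 0.0]
ft_force: [1.2, 0.6, -1.6]
grip_width: 0.314
grasp_force: 39.7
```

```bash
python3 - <<'E'
from h import *
c=shot('wrist'); delta([.4812,-.0567,.1176],1.741)
g=c['color'][...,::-1]; cv2.imwrite('pics/w5.png',g)
E
```

```text
pos [ 0.4803 -0.0644  0.1964] yaw 1.743 shift [0.0076 0.0023 0.0787] rot [-0.001  0.003  0.002] t 7.3833
```

View pics/w5.png

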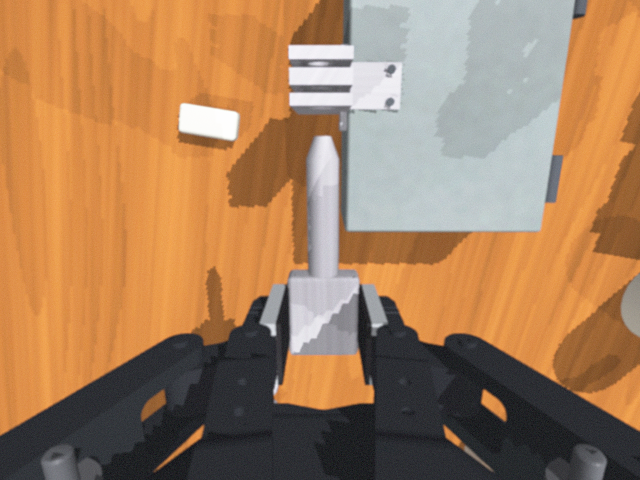

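The view shows the pin straight in the grip: tip (322,136), shoulder row about 272 near column 323, ears and tab at columns 289–353 with centre (321,75).

```bash
python3 - <<'E'
from h import *
c=load('wrist'); o=get_obs(); tcp=o['position']; R=Ro.from_quat(o['ee_rot'])
za=tcp[2]-.0216
tip=world(c,322.3,137,z=za); s=world(c,323.3,272,z=za+.006); sb=world(c,323.3,262,z=za)
H=np.array([world(c,*p,z=.112) for p in [(289,75.5),(353,75.5)]]).mean(0)
for n,p in(('tip',tip),('sh',s),('H',H)): print(n,p,'tool',R.inv().apply(p-tcp).round(4))
print('len',np.linalg.norm((tip-s)[:2]),'yaw',np.arctan2(*(tip-s)[:2][::-1]))
# depth-based height check of pin shaft/handle & ears tops
for p in [(322,160),(322,200),(322,240),(323,300),(323,330),(300,75),(340,75),(300,101),(340,51)]: print(p,world(c,*p).round(4))
E
```

```text
tip [0.47035246 0.00789777 0.17476614] tool [0.073  0.0026 0.0214]
sh [ 0.47916466 -0.04054623  0.18076614] tool [0.0237 0.003  0.0155]
H [0.46447297 0.03760011 0.112     ] tool [0.1034 0.002  0.0841]
len 0.049238972351759114 yaw 1.7507339152259447
(322, 160) [4.716e-01 2.000e-04 1.811e-01]
(322, 200) [ 0.474  -0.0136  0.181 ]
(322, 240) [ 0.4766 -0.0285  0.18  ]
(323, 300) [ 0.481  -0.0517  0.1812]
(323, 330) [ 0.4832 -0.0644  0.181 ]
(300, 75) [0.454  0.0362 0.1108]
(340, 75) [0.4738 0.0394 0.1122]
(300, 101) [0.456  0.0238 0.112 ]
(340, 51) [0.4718 0.0505 0.1111]
```

Request:
jog_arm(increments=[[0, -0.0004, 0.02, 0, 0, 0, -1], [0, -0.0008, 0.04, 0, 0, 0, -1], [0, -0.0008, 0.06, 0, 0, 0, -1], [0, -0.0008, 0.0788, 0, 0, 0, -1], [0, -0.0008, 0.0788, 0, 0, 0, -1]])

```text
clock: 7.8
position: [0.4788, -0.0565, 0.1147]
ee_rot: [0.646, 0.764, -0.001, -0.002]
ft_force: [-0.1, -0.2, -1.7]
grip_width: 0.314
grasp_force: 39.8
```

```bash
python3 - <<'E'
from h import *
c=shot('wrist'); o=get_obs(); tcp=o['position']; print(tcp,o['ft_force'])
g=c['color'][...,::-1]; cv2.imwrite('pics/w6.png',cv2.resize(g[0:300,220:420],None,fx=2,fy=2,interpolation=cv2.INTER_CUBIC))
for p in [(322,180),(322,240),(323,300)]: print(p,world(c,*p).round(4))
E
```

```text
[ 0.47975865 -0.05639119  0.11661868] [ 0.85104485 -0.38562345 -0.58165005]
(322, 180) [ 0.4706 -0.005   0.0997]
(322, 240) [ 0.4742 -0.0267  0.0992]
(323, 300) [ 0.4787 -0.0506  0.0983]
```

View pics/w6.png

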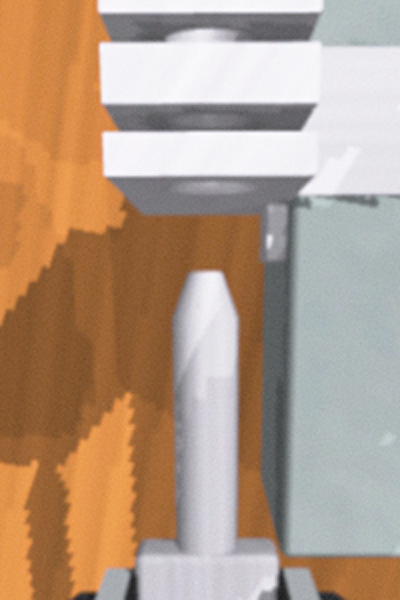

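Pin tip is at (323,136) and the near hole's centre at column 326, so the pin is about 1 mm to the left. I correct this and let the arm settle.

Request:
jog_arm(increments=[[0, 0.001, 0, 0, 0, 0, -1], [0, 0.001, 0, 0, 0, 0, -1], [0, 0.001, 0, 0, 0, 0, -1], [0, 0.001, 0, 0, 0, 0, -1], [0, 0.001, 0, 0, 0, 0, -1]])

```text
clock: 8.27
position: [0.4821, -0.0567, 0.1182]
ee_rot: [0.645, 0.764, 0.0, 0.0]
ft_force: [0.2, 0.0, -1.1]
grip_width: 0.313
grasp_force: 39.8
```

```bash
python3 - <<'E'
from h import *
c=shot('wrist'); o=get_obs(); tcp=o['position']; R=Ro.from_quat(o['ee_rot']); print(tcp,o['ft_force'],R.as_matrix()[:,0])
P=cloud(c); g=c['color']
def col(r0,r1,c0,c1):
    q=P[r0:r1,c0:c1].reshape(-1,3); return np.median(q,0).round(4)
print('shaft',col(170,190,320,326),col(220,245,320,326),'handle',col(280,300,310,340),'tab top',col(25,48,280,370),'ear top',col(68,85,280,370))
gray=cv2.cvtColor(g,cv2.COLOR_RGB2GRAY).astype(int)
for r in (76,34,180,200,240): 
    d=np.diff(gray[r,260:400]); i=np.argsort(-abs(d))[:6]; print(r,sorted((i+260).tolist()))
delta([.4812,-.0567,.1176],1.741)
E
```

```text
[ 0.48201859 -0.05663319  0.11804036] [-0.09413467  0.03001532 -0.26190675] [-1.66775369e-01  9.85994856e-01 -3.47411213e-04]
shaft [ 0.4741 -0.0052  0.1019] [ 0.4774 -0.024   0.102 ] handle [ 0.4819 -0.0461  0.1021] tab top [0.4675 0.0382 0.1115] ear top [0.4694 0.0271 0.1116]
76 [260, 261, 262, 365, 366, 381]
34 [260, 261, 353, 366, 368, 375]
180 [309, 337, 338, 339, 355, 356]
200 [271, 278, 337, 338, 339, 355]
240 [279, 280, 337, 338, 354, 355]
pos [ 0.482  -0.0566  0.118 ] yaw 1.738 shift [ 0.0001 -0.0008  0.0004] rot [ 0.001  0.    -0.003] t 8.3167
```

```bash
python3 - <<'E'
from h import *
c=load('wrist'); gray=cv2.cvtColor(c['color'],cv2.COLOR_RGB2GRAY).astype(int)
for r in (70,76,82,150,180,240): print(r,gray[r,262:390:2].tolist())
def run(r,c0,th):
    a=c0
    while gray[r,a]>th:a-=1
    b=c0
    while gray[r,b]>th:b+=1
    return a,b
for r in (30,36,42,70,76,82): print(r,run(r,300,200))
E
```

```text
70 [235, 247, 244, 244, 244, 244, 245, 246, 246, 245, 246, 245, 244, 244, 245, 245, 243, 244, 243, 243, 243, 244, 247, 247, 246, 246, 245, 243, 244, 243, 244, 245, 244, 244, 244, 245, 246, 246, 245, 245, 243, 245, 246, 245, 245, 244, 243, 243, 240, 242, 242, 244, 239, 233, 234, 231, 232, 232, 234, 232, 232, 230, 230, 230]
76 [219, 245, 244, 245, 246, 246, 246, 245, 245, 245, 244, 242, 244, 244, 242, 243, 243, 243, 242, 245, 245, 246, 246, 246, 246, 245, 244, 243, 243, 245, 242, 244, 244, 245, 246, 244, 246, 245, 245, 244, 245, 244, 245, 244, 244, 243, 243, 243, 243, 241, 241, 241, 238, 231, 230, 230, 230, 231, 230, 231, 240, 242, 243, 241]
82 [210, 246, 245, 246, 246, 246, 245, 245, 244, 243, 244, 243, 244, 244, 244, 244, 244, 244, 245, 246, 246, 245, 246, 244, 244, 243, 243, 243, 243, 243, 244, 243, 245, 245, 244, 245, 244, 244, 245, 245, 244, 243, 243, 242, 242, 242, 241, 242, 241, 242, 242, 244, 239, 230, 231, 239, 243, 242, 243, 244, 243, 243, 242, 241]
150 [105, 108, 111, 113, 115, 99, 99, 99, 101, 101, 96, 97, 97, 98, 100, 98, 100, 101, 98, 94, 100, 99, 106, 109, 126, 167, 187,
[... 192 characters left out ...]
114, 112, 107, 105, 97, 100, 100, 103, 106, 106, 102, 102, 95, 99, 99, 98, 99, 100, 104, 113, 116, 139, 166, 184, 182, 190, 203, 219, 226, 224, 226, 229, 232, 228, 224, 220, 172, 95, 98, 96, 89, 91, 93, 94, 99, 129, 162, 180, 183, 181, 175, 183, 182, 177, 182, 181, 181, 182, 182, 183, 181, 182]
240 [165, 164, 162, 163, 171, 173, 172, 170, 167, 149, 107, 107, 108, 115, 115, 115, 117, 118, 116, 118, 113, 122, 125, 131, 143, 147, 167, 186, 197, 202, 208, 213, 210, 214, 215, 215, 204, 193, 147, 116, 113, 104, 96, 90, 84, 82, 108, 156, 177, 182, 182, 180, 179, 178, 186, 185, 184, 184, 183, 183, 184, 188, 188, 183]
30 (259, 418)
36 (260, 411)
42 (260, 415)
70 (261, 436)
76 (261, 436)
82 (261, 413)
```

```bash
python3 - <<'E'
from h import *
c=load('wrist'); o=get_obs(); R=Ro.from_quat(o['ee_rot']); t=o['position']
f=lambda *a,**k: R.inv().apply(world(c,*a,**k)-t).round(4)
print('ear',f(261,76,z=.112),f(367,76,z=.112),f(314.2,76,z=.112))
print('shaft',f(323.5,180,z=.0964),f(324.5,240,z=.0964),'tip',f(322.5,136,z=.0964))
E
```

```text
ear [ 0.0847 -0.0181  0.006 ] [0.0847 0.0144 0.006 ] [ 0.0847 -0.0017  0.006 ]
shaft [0.0514 0.0012 0.0216] [0.0284 0.0016 0.0216] tip [0.0671 0.0008 0.0216]
```

Request:
jog_arm(increments=[[0, -0.0012, 0, 0, 0, 0, -1], [0, -0.0023, 0, 0, 0, 0, -1], [0.004, -0.0023, 0, 0, 0, 0, -1], [0.008, -0.0023, 0, 0, 0, 0, -1], [0.01, -0.0023, 0, 0, 0, 0, -1]])

```text
clock: 8.73
position: [0.4778, -0.0463, 0.1176]
ee_rot: [0.645, 0.764, 0.0, -0.0]
ft_force: [-0.2, -0.6, -1.1]
grip_width: 0.317
grasp_force: 39.8
```

Request:
jog_arm(increments=[[0.003, 0, 0, 0, 0, 0, -1], [0.006, 0, 0, 0, 0, 0, -1], [0.009, 0, 0, 0, 0, 0, -1], [0.012, 0, 0, 0, 0, 0, -1], [0.014, 0, 0, 0, 0, 0, -1]])

```text
clock: 9.15
position: [0.4755, -0.0328, 0.1176]
ee_rot: [0.645, 0.764, 0.0, -0.0]
ft_force: [0.4, 0.6, -0.9]
grip_width: 0.313
grasp_force: 39.8
```

Request:
jog_arm(increments=[[0.004, 0, 0, 0, 0, 0, -1], [0.008, 0, 0, 0, 0, 0, -1], [0.012, 0, 0, 0, 0, 0, -1], [0.016, 0, 0, 0, 0, 0, -1], [0.019, 0, 0, 0, 0, 0, -1]])

```text
clock: 9.57
position: [0.4723, -0.014, 0.1176]
ee_rot: [0.645, 0.764, 0.0, -0.0]
ft_force: [-1.1, 0.2, -1.1]
grip_width: 0.317
grasp_force: 39.8
```

Request:
jog_arm(increments=[[0.004, 0, 0, 0, 0, 0, -1], [0.008, 0, 0, 0, 0, 0, -1], [0.012, 0, 0, 0, 0, 0, -1], [0.015, 0, 0, 0, 0, 0, -1], [0.018, 0, 0, 0, 0, 0, -1]])

```text
clock: 9.98
position: [0.4693, 0.0035, 0.1176]
ee_rot: [0.645, 0.764, 0.0, 0.0]
ft_force: [0.5, 0.3, -1.1]
grip_width: 0.312
grasp_force: 39.8
```

Request:
jog_arm(increments=[[0.0015, 0, 0, 0, 0, 0, -1], [0.003, 0, 0, 0, 0, 0, -1], [0.004, 0, 0, 0, 0, 0, -1], [0.005, 0, 0, 0, 0, 0, -1], [0.005, 0, 0, 0, 0, 0, -1]])

```text
clock: 10.4
position: [0.4686, 0.0082, 0.1176]
ee_rot: [0.645, 0.764, 0.0, -0.0]
ft_force: [1.2, 0.1, -1.0]
grip_width: 0.315
grasp_force: 39.8
```

Request:
jog_arm(increments=[[0.001, 0, 0, 0, 0, 0, -1], [0.002, 0, 0, 0, 0, 0, -1], [0.0025, 0, 0, 0, 0, 0, -1], [0.0025, 0, 0, 0, 0, 0, -1], [0.0025, 0, 0, 0, 0, 0, -1]])

```text
clock: 10.82
position: [0.4684, 0.0088, 0.1176]
ee_rot: [0.646, 0.763, -0.001, 0.001]
ft_force: [0.5, -6.5, -0.9]
grip_width: 0.317
grasp_force: 39.7
```

The shoulder has met the ear (6.5 N). I relieve the push, open the gripper and check.

Request:
jog_arm(increments=[[-0.001, 0, 0, 0, 0, 0, -1], [-0.001, 0, 0, 0, 0, 0, -0.3], [-0.001, 0, 0, 0, 0, 0, 0], [-0.001, 0, 0, 0, 0, 0, 0.3], [-0.001, 0, 0, 0, 0, 0, 0.6]])

```text
clock: 11.23
position: [0.4683, 0.0099, 0.1177]
ee_rot: [0.645, 0.764, 0.0, -0.0]
ft_force: [-0.0, 0.0, -0.7]
grip_width: 0.762
grasp_force: 0.0
```

Request:
jog_arm(increments=[[0, 0, 0, 0, 0, 0, 0.6], [0, 0, -0.015, 0, 0, 0, 0.6], [0, 0, -0.045, 0, 0, 0, 0.6], [0, 0, -0.08, 0, 0, 0, 0.6], [0, 0, -0.12, 0, 0, 0, 0.6]])

```text
clock: 11.65
position: [0.4673, 0.0099, 0.2381]
ee_rot: [0.645, 0.764, -0.0, -0.001]
ft_force: [1.9, -0.3, -0.6]
grip_width: 0.797
grasp_force: 0.0
```

Request:
jog_arm(increments=[[0, 0, 0, 0, 0, 0, 0.6], [0, 0, 0, 0, 0, 0, 0.6], [0, 0, 0, 0, 0, 0, 0.6]])

```text
clock: 11.9
position: [0.4681, 0.0095, 0.2373]
ee_rot: [0.645, 0.764, -0.0, 0.0]
ft_force: [-0.3, -0.1, -0.8]
grip_width: 0.797
grasp_force: 0.0
```

```bash
python3 - <<'E'
from h import *
c=shot('wrist'); g=c['color'][...,::-1]; cv2.imwrite('pics/w7.png',g)
E
```

```text
(no output)
```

View pics/w7.png

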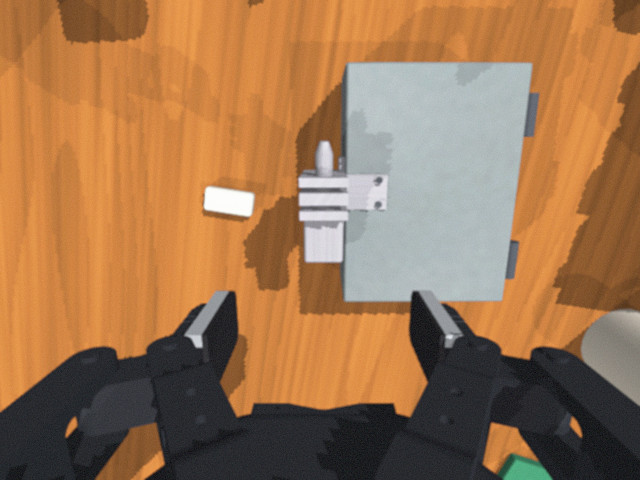

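The pin runs through both ears and the tab. Its tip shows at (324,145), the handle at (323,241) sits against the near ear, and the lid is shut with the gripper clear.

```bash
python3 - <<'E'
from h import *
c=load('wrist')
tip=world(c,324,141,z=.095); bk=world(c,324,262,z=.101); print(tip,bk,np.linalg.norm((tip-bk)[:2]),'pin_mid~',tip+(bk-tip)*38/86)
print(workorder.hand_in())
E
```

```text
[0.45878978 0.07394281 0.095     ] [ 0.47285585 -0.00837704  0.101     ] 0.08351294853884371 pin_mid~ [0.46500502 0.03756892 0.09765116]
the job is handed in; nothing more can be done
None
```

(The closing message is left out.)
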